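Lengthen the tile wiper's telescopic pole by one hole

TASK

The pole of the tile wiper (the one with the wide flat head) is one hole too short. Squeeze its spring button flush with the tube and slide the tube, with the wiper head, away from the hand grip to the next hole, until the button pops out there and locks it. Leave the round brush's pole at its present length, and let go.

Things in the scene. Friction and masses are not known exactly. Their poses are not given: they have to be found in the camera images.
- wiper_grasp (a point): Point on the axis of the tile wiper's pole, level with its button, 60 mm above the table; fixed to the rest, stays put. x: level along the pole from hand grip to head (lengthening), y: level, to the button's side, z up. Outer tube: aluminium, 28 mm across, ending in a flat grey head 120 mm wide. The fixed rest (clamp 160 mm behind, 76 mm high; low rest 90 mm ahead) holds the inner tube.
- wiper_pin (a joint): Travel in m of the steel button, 14 mm across, domed, on the fixed inner tube: 0 out (sticks out 8 mm on the y side, locks the tube), 0.008 flush. 5 N makes it flush: squeeze tube and button (36 mm) across, a finger on each side. The tube, still held, then slides on; the button stays behind under its wall and springs out at the next hole.
- wiper_tube (a joint): How far the wiper pole's outer tube, with the head, is slid out, in m: 0 at the start, 0.040 at the next hole of the longer pole, then every 0.040; negative is shorter. Needs 2 N when the button is in. The button has 2.5 mm play in a hole and stops the tube there. Under it are 34 mm free down to the rest's wooden board, 70 mm wide.
- brush_tube (a joint): The same tube travel of the other pole, whose head is a round wooden brush 54 mm across; same build, on its own rest, to one side: 0 at the start, to be left there.

How it is judged:
By the outcome, as a careful person would: the job done as asked, in the order asked, and still so for the second after the job is handed in, with the robot touching nothing.
It also fails if it takes over 29 s, if anything falls off the work surface, if the arm or the gripper's body presses on something with over 40 N, if the wrist force passes 120 N, or if a joint passes its speed limit or range.

ROBOT

A 6-joint arm with a two-finger parallel gripper is mounted at the origin on the work surface. World frame = base frame: x ahead of the robot, y to its left, z up, the work surface at z = 0. Lengths are in m, angles in degrees, forces in N, time in s.
With the tool pointing down it reaches from about 0.25 to 0.725 m from the base axis. Payload 4 kg.
Tool frame: the origin (TCP) lies midway between the tips of the shut fingers; the grasp point (between the pads) lies 19 mm behind it (manip.tcp_to_grasp is the distance from the TCP to the grasp point, in m); z points along the fingers, y is the line along which they close (so a half turn about z gives the same grasp; the last joint's range is limited). The gripper opens to 85 mm and grips with 20 to 120 N. Pads are 22 mm wide; open, the fingers measure 114 mm over their backs; the gripper's body (76 mm by 85 mm) begins 54 mm behind the grasp point. The pads swing forward as they close: fully open they stand 13 mm farther back than shut.
Start: joints at [-73.224, 13.785, 0.286, 76.501, 0, 90], TCP at [0.144, -0.479, 0.231] pointing down, gripper open.
Joint ranges: [-155.79, 155.79], [-60.16, 107.12], [-62.33, 73.08], [-114, 123.19], [-81.49, 82.49], [-180, 180]. Speed limits (degrees/s): [159.86, 159.86, 180, 180, 180, 180].

INTERFACE

Orientations are given as a 3x3 rotation matrix whose columns are the frame's x, y, z axes.
In Python, from workcell import manip gives the robot as it stands. The module is installed in compiled form; this text tells all that it offers. Calls block until the motion is done:
- manip.reach(position, orientation): joint-space move of the TCP to a pose.
- manip.movel(position, rotation=None, rate=0.15): straight line of the TCP; rotation=None keeps the orientation; rate is the mean speed in m/s.
- manip.goto_joints(angles): joint-space move.
- manip.grip(opening, f_grip=None): finger opening in m; f_grip is the grip in N (None keeps the last); returns when the fingers have stopped.
- manip.sleep(seconds).
- manip.inverse_kinematics(position, orientation): joint angles nearest the present ones, or None.
- manip.camera(name): name is "side" or "top"; returns a dict with "frame" (480x640x3 uint8, blue, green, red), "depth" (480x640 float32, m along the optical axis (not along the pixel's ray), 0 where there is no reading), "fx", "fy", "cx", "cy" (pixels), "extrinsics" (4x4, takes a point from world to camera coordinates). Camera axes: x right, y up, looking along -z (the intrinsics and any distortion apply to the point x, -y, -z); pixel columns grow to the right and rows downward; lengths in m; the calibration is good to about 2 mm. A picture is of the moment at which its call begins.
A pose or a line that the arm cannot do raises manip.Unreachable and nothing moves.
- manip.job_done(): hands the job in; it is judged then, once.
Readings, each from a call of its own:
- manip.get_t(): time.
- manip.get_qpos(): joint angles.
- manip.get_joint_velocities(): joint speeds.
- manip.get_tau(): joint torques, N m.
- manip.get_tcp_pos(): TCP position.
- manip.get_eef_rot(): TCP orientation.
- manip.get_wrist_force(): force on the tool from outside, world axes, zero at the start.
- manip.get_moment(): the same for the moment, N m.
- manip.get_opening(): finger opening in m.
- manip.get_grasp_force(): force on a finger pad.
Only numpy, scipy, OpenCV 4.12 (cv2) and the standard library are available. Lean on these libraries where they do the work, as an engineer would, in place of code of your own. Each camera call takes 0.05 s, during which the arm holds its last target. There are 200 camera calls.

## Working session

There is one attempt and no reset: what is moved stays moved. The work goes in short steps, each a Python script; the robot and the scene stay as the last script left them, time stands still between calls to the robot, and variables do not carry over. Pictures are saved under pics/ and viewed, at most 10 in all, crops included, and the job is handed in when it is done.

```bash
mkdir -p pics
cat > h.py <<'E'
import numpy as np, cv2
from workcell import manip
def cloud(c):
    v,u=np.mgrid[0:480,0:640]; d=c["depth"]
    p=np.stack([(u-c["cx"])/c["fx"]*d,-(v-c["cy"])/c["fy"]*d,-d],-1)
    E=np.array(c["extrinsics"]); return (p-E[:3,3])@E[:3,:3]
E
python3 - <<'E'
from h import *
import pickle
for n in("top","side"):
    c=manip.camera(n); cv2.imwrite(f"pics/{n}0.png",c["frame"]); pickle.dump(c,open(n+"0.pkl","wb"))
    print(n,c.keys(),c["fx"],np.round(np.linalg.inv(c["extrinsics"]),3).tolist())
print(manip.get_t())
E
```

```text
top dict_keys(['frame', 'depth', 'fx', 'fy', 'cx', 'cy', 'extrinsics']) 530.1332098927393 [[0.014, 0.995, -0.098, 0.466], [-1.0, 0.012, -0.016, 0.004], [-0.014, 0.098, 0.995, 0.889], [0.0, 0.0, 0.0, 1.0]]
side dict_keys(['frame', 'depth', 'fx', 'fy', 'cx', 'cy', 'extrinsics']) 568.2629471724885 [[0.964, 0.16, -0.213, 0.342], [-0.266, 0.636, -0.725, -0.603], [0.019, 0.755, 0.655, 0.653], [0.0, 0.0, 0.0, 1.0]]
0.1
```

View pics/top0.png

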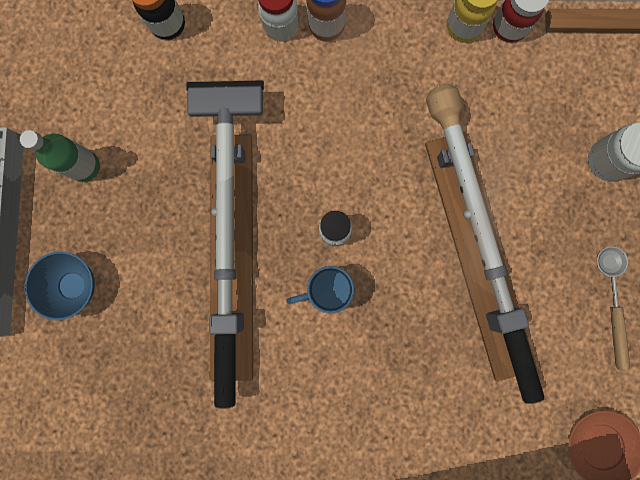

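View pics/side0.png

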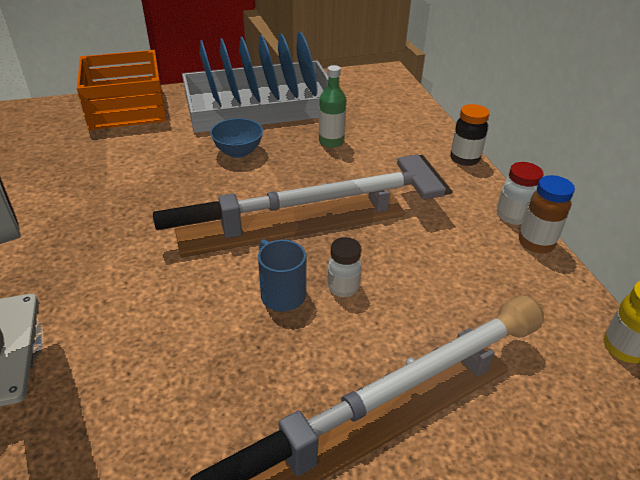

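Top view: the wiper is on the left. Its axis runs from about (225,270) to (225,130), with the button at (213,212) on the left (+y) side. The brush is on the right with its button at about (467,214). The side view confirms the wide grey head is on the +y pole.

```bash
cat >> h.py <<'E'
def ray(c,u,v,z):
    E=np.linalg.inv(np.array(c["extrinsics"])); d=E[:3,:3]@np.array([(u-c["cx"])/c["fx"],-(v-c["cy"])/c["fy"],-1])
    return E[:3,3]+d*(z-E[2,3])/d[2]
def proj(c,p):
    q=np.array(c["extrinsics"])@np.r_[p,1]; return c["cx"]-c["fx"]*q[0]/q[2], c["cy"]+c["fy"]*q[1]/q[2]
E
python3 - <<'E'
from h import *
import pickle
c=pickle.load(open("top0.pkl","rb")); P=cloud(c); f=c["frame"].astype(int)
light=(f.min(2)>110)&(np.ptp(f,axis=2)<25)
L=[];
for v in range(165,262,4):
    u=np.where(light[v,195:250]&(P[v,195:250,2]>0.05))[0]+195
    q=P[v,u]; L.append([v,u.min(),u.max(),q[:,2].max()])
print(np.round(L,3).tolist())
# tube axis from depth: points z>0.055
S=P[165:262,195:250].reshape(-1,3); S=S[(S[:,2]>0.062)]
vx,vy,x0,y0=cv2.fitLine(S[:,:2].astype(np.float32),cv2.DIST_L2,0,.01,.01).ravel(); print("fit",vx,vy,x0,y0,S[:,2].max())
print("button",ray(c,213,212,.06),P[208:217,210:217,2].round(3).tolist())
s=pickle.load(open("side0.pkl","rb"));Q=cloud(s)
m=(Q[...,1]>.1)&(Q[...,1]<.2)&(Q[...,2]>.066)&(Q[...,2]<.08)&(Q[...,0]>.44)&(Q[...,0]<.6)
S=Q[m];print("side",len(S),np.polyfit(S[:,0],S[:,1],1), np.polyval(np.polyfit(S[:,0],S[:,1],1),.49),S[:,2].max())
cv2.imwrite("pics/crop.png",cv2.resize(c["frame"][70:340,170:270],None,fx=2.2,fy=2.2,interpolation=cv2.INTER_CUBIC))
for n,(u,v) in dict(clamp=(226,322),collar=(225,272),head=(225,115),lowrest=(240,153)).items(): print(n,ray(c,u,v,.06))
E
```

```text
[[165.0, 216.0, 231.0, 0.077], [169.0, 216.0, 231.0, 0.076], [173.0, 216.0, 231.0, 0.076], [177.0, 216.0, 230.0, 0.075], [181.0, 216.0, 229.0, 0.075], [185.0, 216.0, 229.0, 0.076], [189.0, 217.0, 229.0, 0.076], [193.0, 216.0, 229.0, 0.076], [197.0, 216.0, 229.0, 0.076], [201.0, 216.0, 229.0, 0.078], [205.0, 216.0, 229.0, 0.077], [209.0, 213.0, 230.0, 0.078], [213.0, 212.0, 229.0, 0.077], [217.0, 216.0, 229.0, 0.077], [221.0, 216.0, 229.0, 0.076], [225.0, 216.0, 229.0, 0.076], [229.0, 216.0, 229.0, 0.077], [233.0, 216.0, 229.0, 0.076], [237.0, 217.0, 229.0, 0.076], [241.0, 216.0, 229.0, 0.077], [245.0, 216.0, 229.0, 0.076], [249.0, 216.0, 229.0, 0.077], [253.0, 216.0, 229.0, 0.076], [257.0, 216.0, 229.0, 0.075], [261.0, 216.0, 229.0, 0.076]]
fit 0.9859625 0.1669668 0.5792489 0.17173631 0.8887171139747521
button [0.58340889 0.1939375  0.06      ] [[0.01, 0.014, 0.015, 0.013, 0.065, 0.065, 0.065], [0.01, 0.014, 0.065, 0.064, 0.067, 0.067, 0.068], [0.009, 0.015, 0.065, 0.065, 0.066, 0.067, 0.067], [0.01, 0.063, 0.067, 0.065, 0.069, 0.065, 0.069], [0.008, 0.065, 0.066, 0.068, 0.068, 0.071, 0.068], [0.012, 0.062, 0.066, 0.069, 0.065, 0.065, 0.07], [0.012, 0.013, 0.066, 0.066, 0.067, 0.064, 0.067], [0.01, 0.013, 0.059, 0.067, 0.066, 0.066, 0.067], [0.008, 0.015, 0.011, 0.012, 0.06, 0.064, 0.069]]
side 856 [0.03055924 0.15248954] 0.16746357011451352 0.07829815824082333
clamp [0.41155878 0.16781073 0.06      ]
collar [0.48889453 0.17184901 0.06      ]
head [0.74135515 0.1799545  0.06      ]
lowrest [0.67911762 0.15389169 0.06      ]
```

View pics/crop.png

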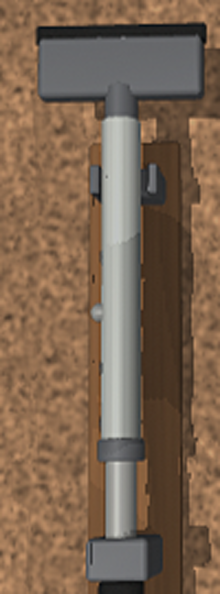

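Run:
```python
from h import *
import pickle
c=pickle.load(open("top0.pkl","rb")); P=cloud(c)
A=[]
for v in range(165,262,2):
    q=P[v,200:250]; q=q[(q[:,2]>.055)&(q[:,2]<.085)]
    t=q[q[:,2]>q[:,2].max()-.006]; 
    if not 203<v<219: A.append([q[:,0].mean(),(q[:,1].min()+q[:,1].max())/2,t[:,1].mean(),np.ptp(q[:,1])])
A=np.array(A); x=A[:,0]
for k in(1,2): f=np.polyfit(x,A[:,k],1); print(f,np.polyval(f,.583))
print(np.median(A[:,3]))
q=P[202:222,205:218].reshape(-1,3); y0=np.polyval(f,.583)
b=q[(q[:,1]>y0+.0155)&(q[:,2]>.045)&(q[:,2]<.08)]; print("button",len(b),b.min(0),b.max(0),b.mean(0))
s=pickle.load(open("side0.pkl","rb"));Q=cloud(s)
m=(Q[...,1]>.13)&(Q[...,1]<.2)&(Q[...,2]>.070)&(Q[...,2]<.08)&(Q[...,0]>.5)&(Q[...,0]<.65)
S=Q[m];g=np.polyfit(S[:,0],S[:,1],1);print("side",len(S),g,np.polyval(g,.583),np.percentile(S[:,2],95))
# edges by ray at axis height
print([ray(c,u,v,.06).round(4).tolist() for u,v in((216,169),(233,169),(216,250),(233,250))])
```

```text
[0.03177443 0.15614758] 0.17467207036195753
[0.03084553 0.15664056] 0.17462349715611225
0.0259779827847378
button 26 [0.57698051 0.19028256 0.05919873] [0.58904087 0.19654092 0.06932251] [0.58263214 0.19293136 0.06544975]
side 573 [0.03580424 0.15151868] 0.17239255222684194 0.07514492703941386
[[0.6527, 0.1915, 0.06], [0.653, 0.1643, 0.06], [0.5232, 0.1871, 0.06], [0.5235, 0.1604, 0.06]]
```

```bash
cat >> h.py <<'E'
th=np.arctan(0.0315); X=np.array([np.cos(th),np.sin(th),0]); Y=np.array([-X[1],X[0],0])
G=np.array([.583,.1743,.06])
def R(s): z=np.array([0,0,-1.]); y=s*Y; return np.stack([np.cross(y,z),y,z],1)
def st(): print("t",round(manip.get_t(),2),"tcp",np.round(manip.get_tcp_pos(),4),"op",round(manip.get_opening(),4),"gf",round(manip.get_grasp_force(),1),"F",np.round(manip.get_wrist_force(),1))
E
python3 - <<'E'
from h import *
q=[manip.inverse_kinematics(G+[0,0,.09],R(s)) for s in(1,-1)]; print(np.round(q,1))
q0=np.array(manip.get_qpos()); s=1 if np.abs(q[0]-q0).max()<np.abs(q[1]-q0).max() else -1
# hover
manip.reach(G+[0,0,.09],R(s)); st()
manip.movel(G+[0,0,-.022],rate=.06); st()
manip.grip(.05,20); st()
manip.grip(.02,30); st()
c=manip.camera("side"); cv2.imwrite("pics/side1.png",cv2.resize(c["frame"][80:300,220:480],None,fx=2.5,fy=2.5))
E
```

```text
[[  16.6   28.5    9.6   71.1    0.    14.8]
 [  16.6   28.5    9.6   71.1    0.  -165.2]]
t 2.88 tcp [0.5833 0.1733 0.1502] op 0.0853 gf 0.0 F [-0.1  0.3  0.2]
t 4.9 tcp [0.5833 0.1744 0.0384] op 0.0854 gf 0.0 F [-0.2  0.4 -0.3]
t 5.34 tcp [0.583  0.1743 0.038 ] op 0.05 gf 0.0 F [0.6 0.2 0.3]
t 5.66 tcp [0.5833 0.1752 0.0386] op 0.0273 gf 29.9 F [-2.2  4.3  4.5]
```

View pics/side1.png

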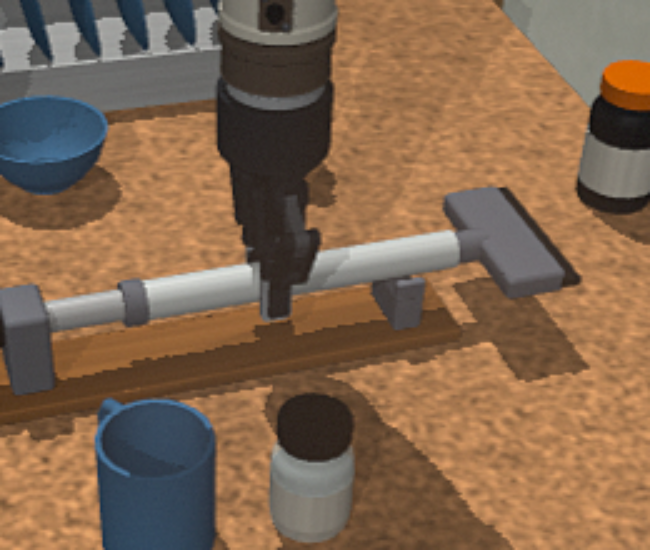

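The crop shows the fingers straddling the tube at about (278,290). The opening is 27 mm, so the button is flush. Next I slide the tube.

Run:
```python
from h import *
p0=np.array(manip.get_tcp_pos()); b=G+[0,0,-.022]
manip.movel(b+X*.034,rate=.03); st()
for d in (.037,.0385,.040,.041,.042,.043):
    manip.movel(b+X*d,rate=.012); st()
    F=np.array(manip.get_wrist_force())@X
    if d>=.040 and F<-12: break
```

```text
t 6.99 tcp [0.6197 0.1764 0.0387] op 0.027 gf 29.5 F [6.7 5.2 0.3]
t 7.39 tcp [0.6208 0.1764 0.0386] op 0.027 gf 29.8 F [-0.1  5.6  4.4]
t 7.67 tcp [0.6219 0.1764 0.0386] op 0.0271 gf 29.9 F [-0.4  6.3  4.9]
t 7.94 tcp [0.6233 0.1765 0.0386] op 0.027 gf 30.0 F [-1.9  6.5  5.8]
t 8.19 tcp [0.6243 0.1765 0.0386] op 0.027 gf 30.0 F [-0.8  5.6  5.5]
t 8.44 tcp [0.6253 0.1765 0.0386] op 0.0274 gf 30.0 F [-1.5  5.7  5.5]
t 8.69 tcp [0.626  0.1765 0.0386] op 0.0271 gf 30.0 F [-2.   4.5  4.9]
```

Run:
```python
from h import *
import pickle
c=manip.camera("top"); pickle.dump(c,open("top1.pkl","wb")); s=manip.camera("side"); pickle.dump(s,open("side1.pkl","wb"))
a=cv2.imread("pics/top0.png")[70:340,170:280]
cv2.imwrite("pics/cmp1.png",cv2.resize(np.hstack([a,c["frame"][70:340,170:280]]),None,fx=2.2,fy=2.2,interpolation=cv2.INTER_CUBIC))
c0=pickle.load(open("top0.pkl","rb"))
for d in(c0,c):
    P=cloud(d); m=(P[:140,180:270,2]>.03)&(P[:140,180:270,2]<.1); w=np.where(m.sum(1)>60)[0]
    g=d["frame"].mean(2); prof=g[255:300,218:230].mean(1)
    print(w.min(),w.max(), np.round(prof[::1]).astype(int).tolist())
```

```text
82 115 [166, 166, 167, 167, 166, 167, 167, 167, 167, 167, 167, 167, 171, 160, 90, 90, 96, 98, 99, 101, 102, 103, 104, 96, 105, 156, 152, 151, 151, 151, 151, 151, 151, 151, 151, 151, 151, 151, 151, 151, 151, 151, 151, 151, 151]
56 88 [91, 87, 84, 83, 77, 74, 72, 72, 70, 71, 71, 71, 69, 68, 68, 67, 66, 66, 66, 64, 63, 64, 64, 64, 63, 64, 64, 64, 64, 64, 64, 64, 64, 64, 64, 64, 64, 64, 64, 64, 64, 64, 64, 64, 64]
```

View pics/cmp1.png

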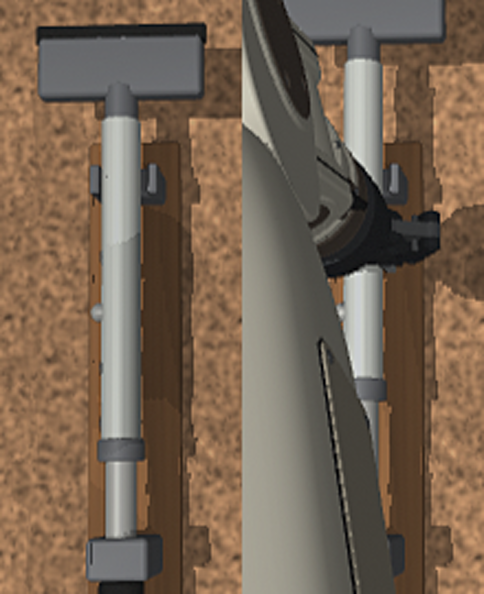

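The right-hand image shows the button out again at about (341,312). The head has moved about 26 rows, roughly 42 mm, so the tube has locked at the next hole. I'll ease back to centre, let go, retreat and check.

Run:
```python
from h import *
import pickle
b=G+[0,0,-.022]
manip.movel(b+X*.0405,rate=.01); st()
manip.grip(.06); st()
manip.grip(.085); st()
p=np.array(manip.get_tcp_pos()); p[2]=.19; manip.movel(p,rate=.08)
q=np.array(manip.get_qpos()); q[0]-=75; manip.goto_joints(q); st()
c=manip.camera("top"); c0=pickle.load(open("top0.pkl","rb"))
a=c0["frame"]; z=lambda f:np.hstack([f[70:340,170:270],f[70:340,410:550]])
cv2.imwrite("pics/cmp2.png",cv2.resize(np.hstack([z(a),z(c["frame"])]),None,fx=1.65,fy=1.65,interpolation=cv2.INTER_CUBIC))
for d in(c0,c):
    g=d["frame"].mean(2)[:,218:230].mean(1); v=np.arange(225,300); k=v[g[225:300]<130]
    P=cloud(d); m=(P[:140,180:270,2]>.03)&(P[:140,180:270,2]<.1); w=np.where(m.sum(1)>60)[0]
    x=[ray(d,224,r,.074)[0] for r in(k.min(),k.max())]
    q=P[195:230,205:218].reshape(-1,3); q=q[(q[:,1]>.1743+.0155)&(q[:,2]>.045)&(q[:,2]<.08)]
    print("collar",k.min(),k.max(),np.round(x,4),"head rows",w.min(),w.max(),"btn",len(q),q.mean(0).round(4),q[:,1].max().round(4))
```

```text
t 9.19 tcp [0.6245 0.1765 0.0386] op 0.0269 gf 29.8 F [0.4 4.8 3.2]
t 9.61 tcp [0.6231 0.1749 0.0374] op 0.0602 gf 0.0 F [-0.8  0.  -0.4]
t 9.98 tcp [0.6235 0.1755 0.038 ] op 0.0849 gf 0.0 F [ 0.1 -0.1  0.6]
t 14.81 tcp [ 0.3318 -0.556   0.1894] op 0.0852 gf 0.0 F [-0.2  0.7 -0.5]
collar 269 279 [0.4931 0.4778] head rows 82 115 btn 27 [0.5829 0.1928 0.0654] 0.1965
collar 243 253 [0.5332 0.5178] head rows 57 90 btn 26 [0.5826 0.1928 0.0659] 0.1966
```

View pics/cmp2.png

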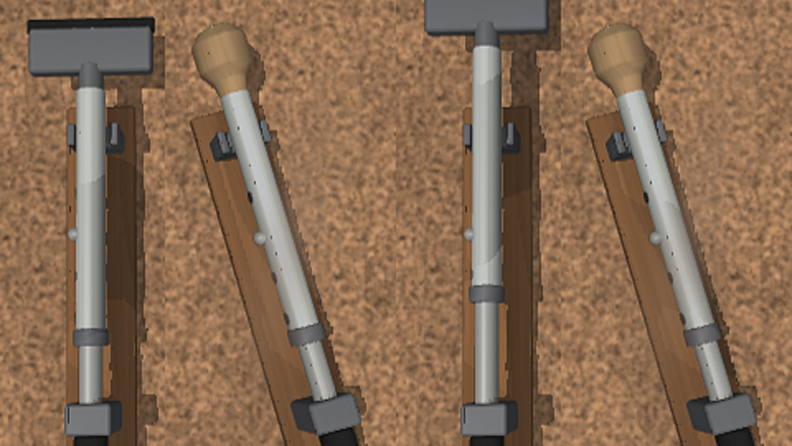

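Before (left) and after (right): the wiper's collar moved from row 338 to 294, which is 40.1 mm. The button is fully out at (468,234), and the brush has not moved.

```bash
python3 -c "
from workcell import manip
print(manip.job_done())"
```

```text
the job is handed in; nothing more can be done
None
```

The tile wiper's pole is now one hole longer (about 40 mm, from the camera) with its button fully out and locked, the brush pole is unchanged, the gripper has let go, and the job was handed in at about 15 s.

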